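# Put the battery away and hang its bin on the rail

### The arm

A 7-joint arm with a two-finger parallel gripper is mounted at the origin on the work surface. World frame = base frame: x ahead of the robot, y to its left, z up, the work surface at z = 0. Lengths are in m, angles in degrees, forces in N, time in s.
With the tool pointing down it reaches from about 0.425 to 0.825 m from the base axis. Payload 3.6 kg.
Tool frame: the origin (TCP) lies between the finger pads; the fingertips stand ctrl.nose_length ahead of it and the grasp point (between the pads) lies 6 mm ahead of it (ctrl.nose_length is the distance from the TCP to the fingertips, in m); z points along the fingers, y is the line along which they close (so a half turn about z gives the same grasp; the last joint's range is limited). The gripper opens to 93 mm and grips with 3 to 60 N. Pads are 15 mm wide; open, the fingers measure 128 mm over their backs; the gripper's body (75 mm by 188 mm) begins 65 mm behind the grasp point.
Start: joints at [-77.894, 35.231, -0.722, 81.555, 0.464, 63.22, -2.315], TCP at [0.153, 0.632, 0.244] pointing down, gripper open.
Joint ranges: [-178.69, 178.69], [-17.37, 117.87], [-77.05, 75.6], [15.02, 138.74], [-78.02, 258.01], [0.78, 113.62], [-162.83, 162.83]. Speed limits (degrees/s): [159.86, 159.86, 180, 180, 180, 180, 180].

### API

Orientations are given as a 3x3 rotation matrix whose columns are the frame's x, y, z axes.
In Python, from station import ctrl gives the robot as it stands. The module is installed in compiled form; this text tells all that it offers.
- The arm moves only by the shell command python3 -m handwheel 'ROWS' [FORCE]. ROWS is JSON, a list that holds one entry, the list of rows, each a list of 5 numbers: the shift along the world's x, y, z in mm, then the turn about the world's z in rad, then the finger opening in mm, from 0 to 93. In form: [[[x, y, z, yaw, fingers], ...]]. A call has 1 to 10 rows; each row shifts and turns the commanded pose from where the row before left it; what a row does not reach is not made up. A row lasts 1/10 s, in which the tool goes at most 50 mm and 8.59 degrees, less where a joint would pass 70% of its speed; a pose out of reach is approached as far as the arm can. A call is refused whole if a number of a shift passes 50 or a number of a turn 0.15, either way. A call with a gripper value outside its range is refused whole. The fingers move at their own pace and stop on an object; FORCE is the grip in N (left out, the last holds). Time passes only in rows, so rows that do not move let the fingers close. It gives the time, the measured TCP pose, the force, the opening and the grip force at its end, in the units of the state.
- ctrl.state(): the state, without advancing time (a new reading comes with each control period).
- ctrl.capture(name): name is "side" or "top"; returns the picture (420x560x3 uint8, red, green, blue); there is no depth.
- ctrl.camera_model(name): a dict with "intrinsics" (3x3 intrinsics, pixels), "origin" and "rotation" of the camera in the world. Camera axes: x right, y up, looking along -z (the intrinsics and any distortion apply to the point x, -y, -z); pixel columns grow to the right and rows downward; lengths in m; the calibration is good to about 2 mm. A picture is of the moment at which its call begins. camera_model takes no time and is no camera call.
- ctrl.finish_job(): hands the job in; it is judged then, once.
The state is a dict: "time": time; "q": joint angles; "joint_velocities": joint speeds; "joint_torque": joint torques, N m; "tcp_pos": TCP position; "ee_rot": TCP orientation; "wrist_force": force on the tool from outside, world axes, zero at the start; "ft_torque": the same for the moment, N m; "grip_width": finger opening in m; "grip_force": force on a finger pad.
Only numpy, scipy, OpenCV 4.12 (cv2) and the standard library are available. Lean on these libraries where they do the work, as an engineer would, in place of code of your own. Each camera call takes 0.05 s, during which the arm holds its last target. There are 200 camera calls.

### The job

Stand the loose battery pack upright on the floor of either compartment of the yellow bin, let go of it, and then hang the bin, with the pack in it, near the middle of the steel rail under the lamp: lift its back lip over the rail and lower it so that the lip hooks behind the rail and carries the bin, about level and square to the rack. Let go and leave everything at rest; do not knock the lamp above, and leave the red bottle, the spray can and the hex-key stand where they are.

Things in the scene. Friction and masses are not known exactly. Their poses are not given: they have to be found in the camera images.
- bin: Yellow open bin, 120 (x) x 190 (y) x 65 mm high, 4 mm walls and floor, about 0.3 kg, loose on the red case. Origin: centre of underside; x points front to back (back face x = 60), z up. A 12 mm divider along x at y = 0 makes two compartments, each 112 x 85 inside, centred at y = +-48.5. A hooked lip stands out behind the back wall, and the divider rises above the rim as a black handle.
- bin_handle (a point): Point in the bin's black handle plate (90 mm long in x, 12 mm thick in y, from the rim at 65 up to 105 mm): its middle, 88 mm above the bin's underside; same axes as the bin. Pinch it across y.
- bin_lip (a point): Middle of the lip's channel, on the underside of the lip's shelf: x = 68, y = 0, z = 60 mm of the bin; same axes. The lip is 150 mm wide (y): a 5 mm shelf from x = 60 to 82, and at its rear edge a 6 mm hook plate (x 76 to 82) down to z = 35, so the channel is 16 wide, 25 deep, open below. It rests on the rail when hung; the bin then droops up to 8 degrees.
- case: Fixed closed red tool case under the bin, 140 (x) x 210 (y) x 80 mm high, flat top. Origin: centre of its underside.
- pack: Battery pack of a power tool, black with a red band, about 0.3 kg, loose, upright on the bench: base 76 (x) x 54 (y) x 32 mm high, and on its middle a grey square stem 30 x 30 mm rising from z = 32 to 62 mm. Origin: centre of its underside, z up.
- pack_stem (a point): Point on the axis of the pack's stem, 53 mm above the pack's underside (9 mm below the stem's top); same axes as the pack. Pinch the stem here (30 mm across x or y).
- rack: Fixed rack with a blue louvered panel, 414 mm wide (y), front towards the robot. Origin: bench level under the rail's front face, mid-width; x points front to back, z up. Two 24 mm posts at y = +-195, x 10 to 34, to z = 384; feet x -10 to 140. Panel sheet at x 32 to 35, z 20 to 135. A rest strip under the rail (front x = -3, z 94 to 112) props a hung bin's back; its underside is then 90 mm up.
- rail_mid (a point): Middle of the rail's top edge: x = 3, y = 0, z = 150 mm of the rack; same axes. The rail is an upright steel strip, 6 mm thick (rack x 0 to 6), z 110 to 150, 366 mm long between the posts, with 26 mm of free space behind it for the lip's hook.
- lamp: Fixed lamp bar on the rack, 30 (x) x 414 (y) x 18 mm, aluminium. Origin: centre of its underside, 360 mm above the bench, 65 mm in front of the rail's front face: right above a hung bin's handle (top then at 195), so a gripper holding it must lean back towards the robot by about 30 degrees to pass under. Arms 14 mm wide at y = +-195 join it to the posts.
- threadlock: Small red bottle, 38 mm diameter, 100 mm tall, standing loose on the bench. Origin: centre of its underside. Leave alone.
- spraycan: Green spray can, 66 mm diameter, 190 mm tall, standing loose beside the rack. Origin: centre of its underside. Leave alone.
- hexkeys: Black stand 70 (x) x 120 (y) mm with red T-handled hex keys, 131 mm tall, loose beside the rack. Origin: centre of its underside. Leave alone.
There are look-alikes about, which are no part of the job. Several things have the shape of the bin; the one meant has the colours described above. Leave any turquoise look-alike of the pack alone.

How it is judged (in metres and radians):
On the way, in this order (a step that is already met when the one before it is completed fails the run):
1. the pack stands upright on the floor of one compartment of the bin, let go (x of pack in the frame of bin between -0.03 and 0.03 m and y of pack in the frame of bin between -0.075 and 0.075 m and z of pack in the frame of bin between -0.003 and 0.014 m and angle between pack's own z axis and vertical below 0.4 rad and contact force between the fingers and pack below 0.05 N and linear speed of each of bin, pack below 0.02 m/s), for 0.2 s.
2. the bin hangs by its lip on the rail with the pack in it, let go (x of pack in the frame of bin between -0.03 and 0.03 m and y of pack in the frame of bin between -0.075 and 0.075 m and z of pack in the frame of bin between -0.003 and 0.014 m and angle between pack's own z axis and vertical below 0.4 rad and x of bin_lip in the frame of rail_mid between -0.009 and 0.009 m and y of bin_lip in the frame of rail_mid between -0.05 and 0.05 m and z of bin_lip in the frame of rail_mid between -0.004 and 0.006 m and angle between the x axis of bin and the x axis of rack, either way round below 0.22 rad and angle between bin's own z axis and vertical below 0.22 rad and contact force between the fingers and bin below 0.05 N and linear speed of each of bin, pack below 0.02 m/s), for 0.2 s.
At the end, for the whole second after the job is handed in: Pack upright (0.4 rad) on a bin compartment's floor; bin hung with the rail in its lip's channel: bin_lip within 9 mm of rail_mid across the rail, 50 mm along it, -4 to +6 mm in height; bin level and square within 0.22 rad; both released and at rest (below 0.02 m/s) (all of step 2 and contact force between the fingers and pack below 0.05 N); the robot touches nothing.
It fails at once if the robot or the bin knocks the lamp (more than 5 N) (contact force between any of the arm, the fingers, bin and lamp above 5 N).
It fails at once if the red bottle is shifted by more than 25 mm or tipped (distance of threadlock from where it was at the start of the episode above 0.025 m or angle between threadlock's own z axis and vertical above 0.35 rad).
It fails at once if the spray can is shifted by more than 25 mm or tipped (distance of spraycan from where it was at the start of the episode above 0.025 m or angle between spraycan's own z axis and vertical above 0.35 rad).
It fails at once if the hex-key stand is shifted by more than 25 mm or tipped (distance of hexkeys from where it was at the start of the episode above 0.025 m or angle between hexkeys's own z axis and vertical above 0.35 rad).
It also fails if it takes over 64 s, if anything falls off the work surface, if the arm or the gripper's body presses on something with over 40 N, if the wrist force passes 120 N, or if a joint passes its speed limit or range.

## Working session

There is one attempt and no reset: what is moved stays moved. The work goes in short steps, Python scripts to look and compute and a shell command to move; the robot and the scene stay as the last step left them, time stands still between calls to the robot, and variables do not carry over. Pictures are saved under pics/ and viewed, at most 13 in all, crops included, and the job is handed in when it is done.

```bash
mkdir -p pics
python3 - <<'E'
from station import ctrl
import cv2,numpy as np
for n in("side","top"):
    im=ctrl.capture(n); cv2.imwrite(f"pics/{n}0.png",im[:,:,::-1]); m=ctrl.camera_model(n)
    print(n,{k:np.round(np.array(v),4).tolist() for k,v in m.items() if not isinstance(v,str)})
s=ctrl.state();print(s['time'],s['tcp_pos'],np.round(s['ee_rot'],3).tolist(),s['grip_width'],ctrl.nose_length)
E
```

```text
side {'intrinsics': [[530.8442, 0.0, 284.6052], [0.0, 530.8442, 196.2879], [0.0, 0.0, 1.0]], 'origin': [-0.1338, -1.0218, 1.1274], 'rotation': [[0.8507, 0.3297, -0.4095], [-0.5255, 0.5149, -0.6773], [-0.0125, 0.7913, 0.6112]]}
top {'intrinsics': [[532.5281, 0.0, 285.2176], [0.0, 532.5281, 227.0009], [0.0, 0.0, 1.0]], 'origin': [0.156, -0.0092, 1.7989], 'rotation': [[0.0129, 0.9812, -0.1924], [-0.9999, 0.0104, -0.0138], [-0.0115, 0.1926, 0.9812]]}
0.1 [0.15294155 0.63107694 0.24261805] [[-0.972, 0.235, -0.001], [0.235, 0.972, -0.002], [-0.0, -0.002, -1.0]] 0.09319077796116192 0.025
```

View pics/side0.png

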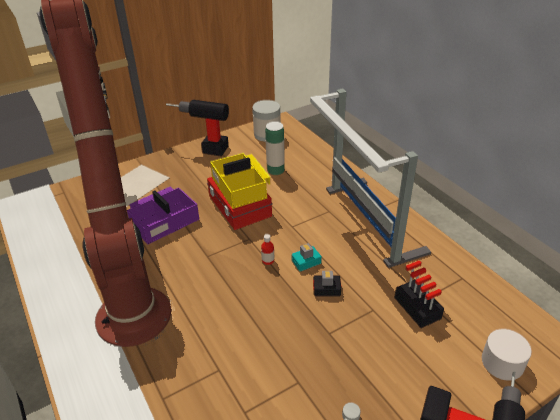

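View pics/top0.png

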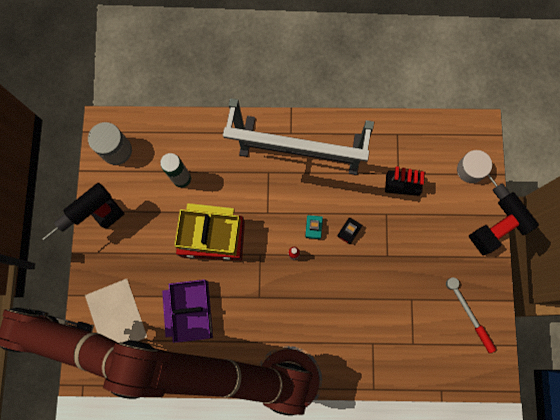

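```bash
cat > h.py <<'E'
from station import ctrl
import cv2,numpy as np
def ray(n,uv):
    m=ctrl.camera_model(n);K,o,R=(np.array(m[k]) for k in("intrinsics","origin","rotation"))
    p=np.linalg.inv(K)@np.array([*uv,1.]);d=R@np.array([p[0],-p[1],-p[2]]);return o,d/np.linalg.norm(d)
def plane(n,uv,z):
    o,d=ray(n,uv);return o+d*(z-o[2])/d[2]
def proj(n,P):
    m=ctrl.camera_model(n);K,o,R=(np.array(m[k]) for k in("intrinsics","origin","rotation"))
    c=R.T@(np.array(P)-o);p=K@np.array([c[0],-c[1],-c[2]]);return p[:2]/p[2]
def tri(a,b):
    (o1,d1),(o2,d2)=ray("side",a),ray("top",b)
    t=np.linalg.lstsq(np.c_[d1,-d2],o2-o1,rcond=None)[0];A,B=o1+d1*t[0],o2+d2*t[1];return (A+B)/2,np.linalg.norm(A-B)
E
python3 - <<'E'
import cv2,numpy as np
t=cv2.imread('pics/top0.png');s=cv2.imread('pics/side0.png')
def crop(im,x,y,w,h,k): return cv2.resize(im[y:y+h,x:x+w],None,fx=k,fy=k,interpolation=cv2.INTER_CUBIC)
a=crop(t,165,195,200,75,4); b=crop(t,215,95,200,75,4)
cv2.imwrite('pics/c1.png',np.vstack([a,b]))
a=crop(s,200,145,80,100,5);b=crop(s,290,235,70,70,5)
cv2.imwrite('pics/c2.png',np.hstack([a,cv2.copyMakeBorder(b,0,150,0,0,0)]))
E
```

```text
(no output)
```

View pics/c1.png

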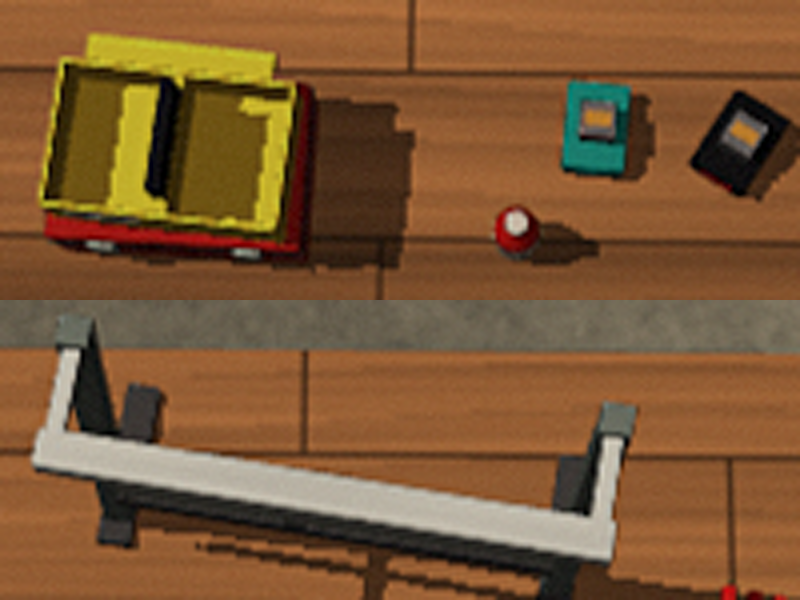

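View pics/c2.png

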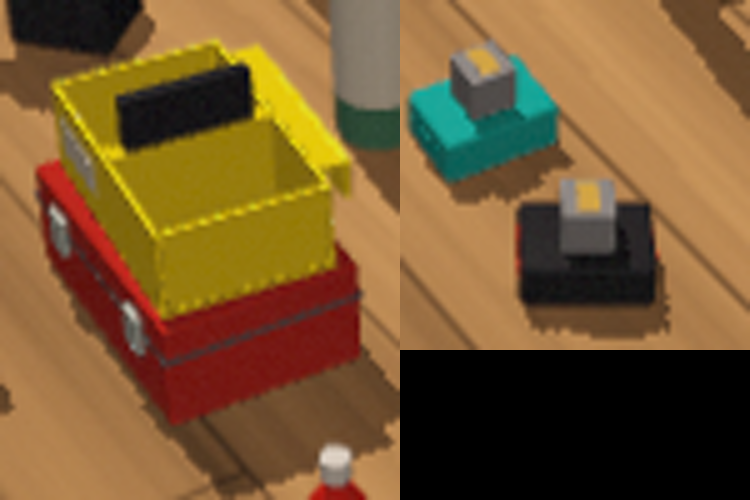

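Run:
```python
from h import *
np.set_printoptions(precision=4,suppress=True)
T=lambda x,y:((x+.5)/4+165-.5,(y+.5)/4+195-.5)
L=lambda x,y:((x+.5)/4+215-.5,(y-300+.5)/4+95-.5)
S=lambda x,y:((x+.5)/5+200-.5,(y+.5)/5+145-.5)
c=[plane("top",T(*p),.145) for p in((62,60),(42,208),(280,241),(298,86))]
c=np.array(c);print("bin BL FL FR BR",c,"len",[np.linalg.norm(c[i]-c[(i+1)%4]) for i in range(4)],c.mean(0))
ax=(c[0]+c[3]-c[1]-c[2]);print("bin yaw",np.degrees(np.arctan2(ax[1],ax[0])), "yaw by y", np.degrees(np.arctan2(-(c[0]+c[1]-c[2]-c[3])[0],(c[0]+c[1]-c[2]-c[3])[1])))
print("bin corners side: FL,FR,BR",[plane("side",S(*p),.145) for p in((55,88),(160,234),(330,185))])
l=np.array([plane("top",L(*p),.378) for p in((40,430),(33,466),(610,560),(614,523))]);print("lamp",l,[np.linalg.norm(l[i]-l[(i+1)%4]) for i in range(4)],l.mean(0))
v=l[0]+l[1]-l[2]-l[3];print("rack yaw",np.degrees(np.arctan2(-v[0],v[1])))
print("posts",[plane("top",L(*p),.384) for p in((75,330),(617,420))])
pk=((190+.5)/5+290-.5,(195+.5)/5+235-.5)
print("pack",plane("top",T(746,131),.062),plane("side",pk,.062))
b=np.array([plane("top",T(*p),.032) for p in((737,92),(690,165),(741,195),(790,122))]);print("base",b,[np.linalg.norm(b[i]-b[(i+1)%4]) for i in range(4)],b.mean(0))
v=b[0]-b[1]+b[3]-b[2];print("pack long axis yaw",np.degrees(np.arctan2(v[1],v[0])))
print("bottle",plane("top",T(517,222),.1))
```

```text
bin BL FL FR BR [[0.5334 0.3503 0.145 ]
 [0.4137 0.36   0.145 ]
 [0.3896 0.1716 0.145 ]
 [0.5141 0.1611 0.145 ]] len [np.float64(0.12003767695872103), np.float64(0.18998808247095053), np.float64(0.12490739897727482), np.float64(0.19019117936764643)] [0.4627 0.2608 0.145 ]
bin yaw -4.716887598211704 yaw by y -6.550729120183589
bin corners side: FL,FR,BR [array([0.4149, 0.356 , 0.145 ]), array([0.4001, 0.1753, 0.145 ]), array([0.5137, 0.1631, 0.145 ])]
lamp [[ 0.7206  0.1858  0.378 ]
 [ 0.6937  0.1898  0.378 ]
 [ 0.6282 -0.2147  0.378 ]
 [ 0.6552 -0.218   0.378 ]] [np.float64(0.027159358953099424), np.float64(0.409803688901075), np.float64(0.027222377762323786), np.float64(0.4090220952103586)] [ 0.6745 -0.0143  0.378 ]
rack yaw -9.197716821337306
posts [array([0.7936, 0.1627, 0.384 ]), array([ 0.729 , -0.2205,  0.384 ])]
pack [ 0.4977 -0.2035  0.062 ] [ 0.4964 -0.2021  0.062 ]
base [[ 0.5372 -0.1996  0.032 ]
 [ 0.474  -0.1595  0.032 ]
 [ 0.4489 -0.2021  0.032 ]
 [ 0.5118 -0.2441  0.032 ]] [np.float64(0.07491012998919322), np.float64(0.04944574785411535), np.float64(0.07563106170384241), np.float64(0.05120528483764735)] [ 0.493  -0.2013  0.032 ]
pack long axis yaw -33.05759064204903
bottle [ 0.4136 -0.0142  0.1   ]
```

```bash
python3 -m handwheel '[[[35,-28,5,-0.08,93],[35,-28,5,-0.08,93],[35,-28,5,-0.08,93],[35,-28,5,-0.08,93],[35,-28,5,-0.08,93],[35,-28,5,-0.08,93],[35,-28,5,-0.08,93],[35,-28,5,-0.08,93],[35,-28,5,-0.08,93],[35,-28,5,-0.08,93]]]' 30
python3 -m handwheel '[[[0,-40,0,-0.08,93],[0,-40,0,-0.08,93],[0,-40,0,-0.08,93],[0,-40,0,-0.08,93],[0,-40,0,-0.08,93],[0,-40,0,-0.08,93],[0,-40,0,-0.08,93],[0,-40,0,-0.08,93],[0,-40,0,-0.08,93],[0,-40,0,-0.08,93]]]'
python3 -m handwheel '[[[0,-38,-10,-0.08,93],[0,-38,-10,-0.08,93],[0,-38,-10,-0.08,93],[0,-38,-10,-0.08,93],[0,0,0,0,60],[0,0,0,0,60]]]'
python3 -c "
from h import *
s=ctrl.state();print(s['time'],s['tcp_pos'],np.round(s['ee_rot'],3).tolist(),np.round(s['q'],1),s['grip_width'])
y=s['ee_rot'][:,1] if hasattr(s['ee_rot'],'shape') else np.array(s['ee_rot'])[:,1];print(np.degrees(np.arctan2(y[1],y[0])),np.array([.497,-.2025,.059])-s['tcp_pos'])"
```

```text
time: 1.1
tcp_pos: [0.504, 0.3503, 0.2935]
ee_rot: [[-0.505, 0.863, -0.001], [0.863, 0.505, -0.0], [0.0, -0.001, -1.0]]
wrist_force: [0.2, -0.3, -0.7]
grip_width: 0.0929
grip_force: 0.0
time: 2.1
tcp_pos: [0.5026, -0.0497, 0.2934]
ee_rot: [[0.267, 0.964, -0.001], [0.964, -0.267, 0.0], [0.0, -0.001, -1.0]]
wrist_force: [-0.4, 0.1, -1.6]
grip_width: 0.0929
grip_force: 0.0
time: 2.7
tcp_pos: [0.5025, -0.2007, 0.253]
ee_rot: [[0.555, 0.832, -0.002], [0.832, -0.555, 0.001], [-0.0, -0.002, -1.0]]
wrist_force: [-0.0, -0.3, -0.1]
grip_width: 0.0814
grip_force: 0.0
2.7 [ 0.50251924 -0.20071266  0.25298008] [[0.555, 0.832, -0.002], [0.832, -0.555, 0.001], [-0.0, -0.002, -1.0]] [ -2.8  27.9  34.   99.6 -18.   58.    4. ] 0.0813895187930681
-33.72056605516819 [-0.00551924 -0.00178734 -0.19398008]
```

```bash
python3 -m handwheel '[[[-2,-1,-40,0.01,56],[-2,-1,-40,0,56],[-1,0,-40,0,56],[0,0,-40,0,56],[0,0,-24,0,56],[0,0,-9,0,56],[0,0,0,0,20],[0,0,0,0,20],[0,0,0,0,20],[0,0,0,0,20]]]' 30
python3 -m handwheel '[[[0,0,0,0,20],[0,0,20,0,20],[0,0,40,0,20],[0,0,40,0,20],[0,0,40,0,20],[0,0,40,0,20]]]'
```

```text
time: 3.7
tcp_pos: [0.4977, -0.2014, 0.0618]
ee_rot: [[0.545, 0.838, -0.0], [0.838, -0.545, 0.002], [0.001, -0.001, -1.0]]
wrist_force: [-1.4, 3.2, 2.6]
grip_width: 0.0297
grip_force: 30.0
time: 4.3
tcp_pos: [0.4976, -0.2021, 0.242]
ee_rot: [[0.546, 0.838, -0.0], [0.838, -0.546, 0.0], [-0.0, -0.0, -1.0]]
wrist_force: [-0.1, 0.1, -4.0]
grip_width: 0.0296
grip_force: 30.0
```

```bash
python3 -m handwheel '[[[-4,42,10,0.047,20],[-4,42,10,0.047,20],[-4,42,10,0.047,20],[-4,42,10,0.047,20],[-4,42,10,0.047,20],[-4,41,0,0.047,20],[-4,41,0,0.047,20],[-4,41,0,0.047,20],[-4,41,0,0.047,20],[-4,41,0,0.047,20]]]'
python3 -m handwheel '[[[0,0,-40,0,20],[0,0,-25,0,20],[0,0,0,0,20]]]'
python3 - <<'E'
from h import *
t=ctrl.capture("top");s=ctrl.capture("side")
c=lambda im,x,y,w,h,k:cv2.resize(im[y:y+h,x:x+w,::-1],None,fx=k,fy=k,interpolation=cv2.INTER_CUBIC)
cv2.imwrite('pics/p1.png',np.hstack([c(t,160,180,110,120,3.5),c(s,190,110,110,120,3.5)]))
print(ctrl.state()['tcp_pos'])
E
```

```text
time: 5.3
tcp_pos: [0.4573, 0.214, 0.2905]
ee_rot: [[0.105, 0.994, 0.0], [0.994, -0.105, 0.0], [0.0, -0.0, -1.0]]
wrist_force: [0.8, 0.0, -3.6]
grip_width: 0.03
grip_force: 30.0
time: 5.6
tcp_pos: [0.4549, 0.2119, 0.2222]
ee_rot: [[0.106, 0.994, -0.008], [0.994, -0.106, -0.004], [-0.005, -0.008, -1.0]]
wrist_force: [-0.2, -0.3, -5.1]
grip_width: 0.0298
grip_force: 30.0
[0.4582957  0.21232254 0.22592174]
```

View pics/p1.png

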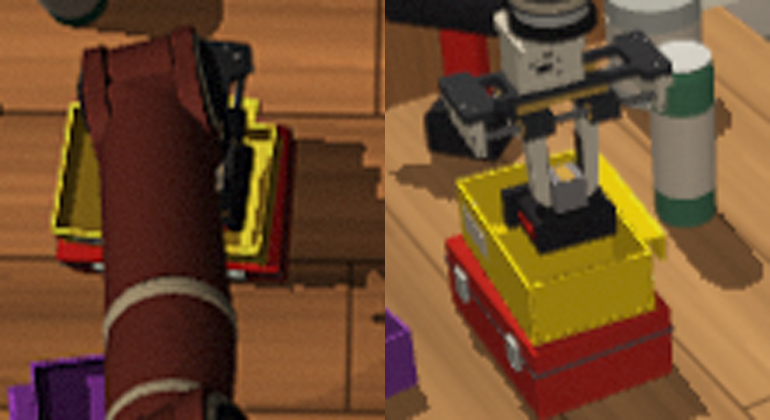

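```bash
python3 -m handwheel '[[[0,0,-30,0,20],[0,0,-30,0,20],[0,0,-14,0,20],[0,0,-4,0,20],[0,0,0,0,20],[0,0,0,0,20]]]'
```

```text
time: 6.3
tcp_pos: [0.4596, 0.213, 0.1493]
ee_rot: [[0.107, 0.994, 0.004], [0.994, -0.107, 0.002], [0.002, 0.003, -1.0]]
wrist_force: [0.2, 0.7, -4.1]
grip_width: 0.0299
grip_force: 30.0
```

```bash
python3 -m handwheel '[[[0,0,-4,0,20],[0,0,0,0,20],[0,0,0,0,42],[0,0,0,0,42],[0,0,0,0,42]]]'
python3 -m handwheel '[[[0,0,0,0,46],[0,0,0,0,46],[0,0,20,0,46],[0,0,40,0,46],[0,0,40,0,60],[0,0,40,0,60],[0,0,30,0,60],[0,0,0,0,60]]]'
```

```text
time: 6.8
tcp_pos: [0.4583, 0.2128, 0.1439]
ee_rot: [[0.107, 0.994, 0.001], [0.994, -0.107, 0.0], [0.0, 0.001, -1.0]]
wrist_force: [1.3, -0.5, 0.4]
grip_width: 0.0419
grip_force: 0.0
time: 7.6
tcp_pos: [0.4604, 0.2132, 0.3179]
ee_rot: [[0.107, 0.994, 0.008], [0.994, -0.107, 0.005], [0.005, 0.008, -1.0]]
wrist_force: [0.1, 0.4, 0.4]
grip_width: 0.0601
grip_force: 0.0
```

```bash
python3 -m handwheel '[[[5,2,15,0.141,70],[5,2,15,0.141,70],[5,2,15,0.141,70],[5,2,15,0.141,70],[5,2,15,0.141,70],[5,2,15,0.141,70],[5,2,15,0.141,70],[5,2,15,0.141,70],[5,2,15,0.141,70],[5,2,15,0.141,70]]]'
python3 -m handwheel '[[[14,7,0,0.141,70],[14,7,0,0.141,70],[14,7,0,0.141,70],[14,7,0,0.141,70],[14,7,0,0.141,70]]]'
python3 -c "
from h import *
s=ctrl.state();print(np.round(s['q'],1))"
python3 -m handwheel '[[[36,17,0,0,70],[36,17,0,0,70],[36,17,0,0,70],[36,17,0,0,70]]]'
python3 -c "
from h import *
s=ctrl.state();print(np.round(s['q'],1))"
```

```text
time: 8.6
tcp_pos: [0.508, 0.2327, 0.4626]
ee_rot: [[-0.966, 0.259, -0.003], [0.259, 0.966, -0.001], [0.002, -0.002, -1.0]]
wrist_force: [0.3, -0.7, 0.4]
grip_width: 0.07
grip_force: 0.0
time: 9.1
tcp_pos: [0.5785, 0.2679, 0.4618]
ee_rot: [[-0.903, -0.429, -0.003], [-0.429, 0.903, -0.001], [0.003, 0.0, -1.0]]
wrist_force: [0.3, 0.2, 0.6]
grip_width: 0.0701
grip_force: 0.0
[-27.5  28.9   1.4  58.3  -0.7  93.   89.1]
time: 9.5
tcp_pos: [0.6936, 0.3204, 0.4542]
ee_rot: [[-0.91, -0.414, -0.011], [-0.415, 0.91, 0.015], [0.004, 0.018, -1.0]]
wrist_force: [1.3, -1.3, -0.5]
grip_width: 0.0698
grip_force: 0.0
[-28.3  49.6  14.2  19.9 -12.7 111.2  90.9]
```

```bash
python3 -m handwheel '[[[36,17,0,0,70],[36,17,0,0,70],[36,17,0,0,70],[36,17,0,0,70]]]'
python3 -c "
from h import *
s=ctrl.state();print(np.round(s['q'],1))"
```

```text
time: 9.9
tcp_pos: [0.7309, 0.3276, 0.4256]
ee_rot: [[-0.922, -0.385, 0.023], [-0.384, 0.922, 0.039], [-0.037, 0.027, -0.999]]
wrist_force: [0.4, -0.6, -0.6]
grip_width: 0.0702
grip_force: 0.0
[-31.3  57.4  65.5  15.3 -60.  113.4  96. ]
```

```bash
python3 -m handwheel '[[[0,0,50,0,70],[0,0,50,0,70],[0,0,50,0,70],[0,0,50,0,70],[0,0,50,0,70],[0,0,50,0,70]]]'
python3 -c "
from h import *
s=ctrl.state();print(np.round(s['q'],1))"
```

```text
time: 10.5
tcp_pos: [0.6686, 0.3017, 0.5646]
ee_rot: [[-0.915, -0.386, 0.115], [-0.377, 0.921, 0.096], [-0.143, 0.045, -0.989]]
wrist_force: [0.8, 0.0, -0.6]
grip_width: 0.0699
grip_force: 0.0
[-25.4  43.    2.3  15.2  -4.3 113.5  86.7]
```

```bash
python3 -m handwheel '[[[20,10,50,0,70],[20,10,50,0,70],[20,10,50,0,70],[20,10,50,0,70],[20,10,50,0,70],[20,10,50,0,70],[20,10,50,0,70],[20,10,50,0,70]]]'
python3 -c "
from h import *
s=ctrl.state();print(np.round(s['q'],1))"
```

```text
time: 11.3
tcp_pos: [0.6218, 0.2879, 0.6946]
ee_rot: [[-0.866, -0.383, 0.322], [-0.339, 0.922, 0.185], [-0.368, 0.051, -0.928]]
wrist_force: [0.5, 0.2, 0.1]
grip_width: 0.07
grip_force: 0.0
[-34.1  36.1  60.8  15.2 -52.3 113.5  93.4]
```

```bash
python3 -m handwheel '[[[0,0,0,0.13,70],[0,0,0,0.13,70],[0,0,0,0.13,70],[20,10,50,0,70],[20,10,50,0,70],[20,10,50,0,70],[20,10,50,0,70]]]'
python3 -c "
from h import *
s=ctrl.state();print(np.round(s['q'],1))"
```

```text
time: 12.0
tcp_pos: [0.5986, 0.2891, 0.7411]
ee_rot: [[-0.637, -0.696, 0.33], [-0.604, 0.718, 0.347], [-0.479, 0.022, -0.878]]
wrist_force: [0.0, -0.5, 0.2]
grip_width: 0.07
grip_force: 0.0
[-31.8  33.3  66.   15.2 -66.9 113.5 112.4]
```

```bash
python3 -m handwheel '[[[20,10,50,0,70],[20,10,50,0,70],[0,0,0,0,40]]]'
python3 - <<'E'
from h import *
t=ctrl.capture("top");s=ctrl.capture("side")
c=lambda im,x,y,w,h,k:cv2.resize(im[y:y+h,x:x+w,::-1],None,fx=k,fy=k,interpolation=cv2.INTER_CUBIC)
cv2.imwrite('pics/p2.png',np.hstack([c(t,165,195,85,75,5),c(s,205,145,70,75,5)]))
s=ctrl.state();print(s['tcp_pos'],np.round(s['q'],1),np.round(s['ee_rot'],3).tolist())
E
```

```text
time: 12.3
tcp_pos: [0.5935, 0.2825, 0.7647]
ee_rot: [[-0.617, -0.698, 0.363], [-0.579, 0.715, 0.391], [-0.532, 0.031, -0.846]]
wrist_force: [-0.3, -0.5, 0.7]
grip_width: 0.0657
grip_force: 0.0
[0.59345857 0.28420991 0.76408049] [-31.3  32.7  75.5  15.1 -78.  113.5 112.6] [[-0.616, -0.7, 0.361], [-0.581, 0.713, 0.392], [-0.532, 0.031, -0.846]]
```

View pics/p2.png

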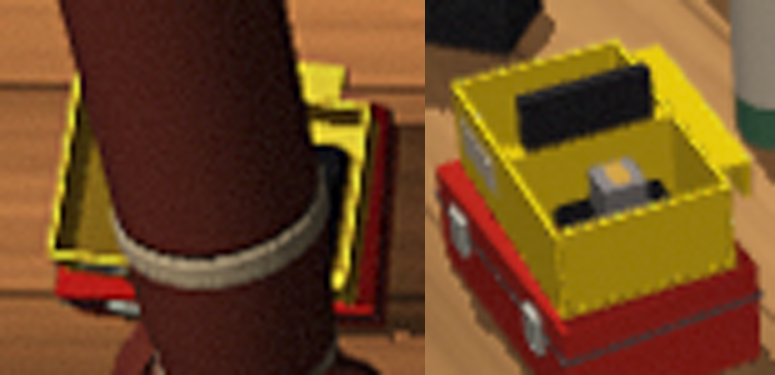

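Run:
```python
from h import *
np.set_printoptions(precision=4,suppress=True)
S=lambda x,y:((x-425+.5)/5+205-.5,(y+.5)/5+145-.5)
h=[plane("side",S(*p),.185) for p in((518,95),(648,64))];print("handle",h,(h[0]+h[1])/2,np.linalg.norm(h[1]-h[0]))
d=h[1]-h[0];print(np.degrees(np.arctan2(d[1],d[0])))
c=np.array([plane("side",S(*p),.145) for p in((618,40),(455,85),(557,236),(732,186))]);print(c,[np.linalg.norm(c[i]-c[(i+1)%4]) for i in range(4)],c.mean(0))
b=c[0]+c[1]-c[2]-c[3];f=c[0]+c[3]-c[1]-c[2];print(np.degrees(np.arctan2(-b[0],b[1])),np.degrees(np.arctan2(f[1],f[0])))
print("stem",plane("side",S(616,166),.146))
```

```text
handle [array([0.4228, 0.2711, 0.185 ]), array([0.5091, 0.2576, 0.185 ])] [0.4659 0.2644 0.185 ] 0.08737804630911226
-8.854628595862884
[[0.5334 0.3489 0.145 ]
 [0.4164 0.3593 0.145 ]
 [0.3976 0.1745 0.145 ]
 [0.5142 0.1615 0.145 ]] [np.float64(0.11744028188834256), np.float64(0.18569952992580507), np.float64(0.11729227063975885), np.float64(0.1883498607884288)] [0.4654 0.2611 0.145 ]
-5.833940795880916 -5.71723335104184
stem [0.4623 0.2187 0.146 ]
```

```bash
python3 -m handwheel '[[[-11,-2,-38,-0.073,40],[-11,-2,-38,-0.073,40],[-11,-2,-38,-0.073,40],[-11,-2,-38,-0.073,40],[-11,-2,-38,-0.073,40],[-11,-2,-38,-0.073,40],[-11,-2,-38,-0.073,40],[-11,-2,-38,-0.073,40],[-11,-2,-38,-0.073,40],[-11,-2,-38,-0.073,40]]]'
python3 -m handwheel '[[[-11,-2,-38,-0.073,40],[-11,-2,-38,-0.073,40],[0,0,0,0,40]]]'
python3 -c "
from h import *
s=ctrl.state();R=np.array(s['ee_rot']);print(np.round(s['q'],1),s['tcp_pos'],np.round(R,3).tolist(),s['grip_width']);print(np.degrees(np.arctan2(R[1,1],R[0,1])),np.array([.4645,.261,.170])-.006*R[:,2]-s['tcp_pos'])"
```

```text
time: 13.4
tcp_pos: [0.4957, 0.2694, 0.4282]
ee_rot: [[-0.825, -0.086, 0.558], [-0.047, 0.995, 0.084], [-0.563, 0.043, -0.826]]
wrist_force: [1.0, 0.7, -0.4]
grip_width: 0.0401
grip_force: 0.0
time: 13.7
tcp_pos: [0.4703, 0.2653, 0.3479]
ee_rot: [[-0.829, 0.057, 0.557], [0.065, 0.998, -0.005], [-0.556, 0.032, -0.831]]
wrist_force: [-0.3, -1.4, 0.3]
grip_width: 0.0401
grip_force: 0.0
[-97.4  21.1  73.  114.7  -6.7  29.   60.3] [0.47029455 0.26529743 0.34794112] [[-0.829, 0.057, 0.557], [0.065, 0.998, -0.005], [-0.556, 0.032, -0.831]] 0.040124767665799296
86.75774449021465 [-0.009134   -0.0042681  -0.17295642]
```

```bash
python3 -m handwheel '[[[-4,-2,-30,-0.022,40],[-5,-2,-30,-0.022,40],[0,0,-30,0,40],[0,0,-30,0,40],[0,0,-20,0,40],[0,0,0,0,40]]]'
python3 -c "
from h import *
s=ctrl.state();R=np.array(s['ee_rot']);print(np.round(s['q'],1),s['tcp_pos'],np.round(R,3).tolist(),s['grip_width']);print(np.degrees(np.arctan2(R[1,1],R[0,1])),np.array([.4645,.261,.170])-.006*R[:,2]-s['tcp_pos'])"
```

```text
time: 14.3
tcp_pos: [0.4669, 0.2606, 0.2138]
ee_rot: [[-0.82, 0.102, 0.564], [0.107, 0.994, -0.025], [-0.563, 0.04, -0.826]]
wrist_force: [0.9, -0.8, -0.2]
grip_width: 0.0404
grip_force: 0.0
[-81.3  29.6  53.3 126.7 -16.2   7.1  61.3] [0.46685233 0.26058132 0.21381073] [[-0.82, 0.102, 0.564], [0.107, 0.994, -0.025], [-0.563, 0.04, -0.826]] 0.040397463064053896
84.13692174817466 [-0.00573436  0.00056599 -0.03885693]
```

```bash
python3 -m handwheel '[[[-2,0,-15,0,40],[0,0,-15,0,40],[0,0,-7,0,40],[0,0,0,0,40]]]'
python3 - <<'E'
from h import *
s=ctrl.state();R=np.array(s['ee_rot']);print(np.round(s['q'],1),np.round(R,3).tolist());print(np.degrees(np.arctan2(R[1,1],R[0,1])),np.array([.4645,.261,.170])-.006*R[:,2]-s['tcp_pos'])
t=ctrl.capture("top");s=ctrl.capture("side")
c=lambda im,x,y,w,h,k:cv2.resize(im[y:y+h,x:x+w,::-1],None,fx=k,fy=k,interpolation=cv2.INTER_CUBIC)
cv2.imwrite('pics/p3.png',c(s,190,110,110,110,5))
E
```

```text
time: 14.7
tcp_pos: [0.4655, 0.2616, 0.179]
ee_rot: [[-0.819, 0.102, 0.565], [0.108, 0.994, -0.023], [-0.564, 0.042, -0.825]]
wrist_force: [0.1, 0.5, -0.2]
grip_width: 0.0398
grip_force: 0.0
[-76.6  32.2  46.7 129.  -18.6   0.9  61.7] [[-0.819, 0.102, 0.565], [0.108, 0.994, -0.023], [-0.564, 0.042, -0.825]]
84.11638341812505 [-0.00439921 -0.00049583 -0.00402448]
```

View pics/p3.png

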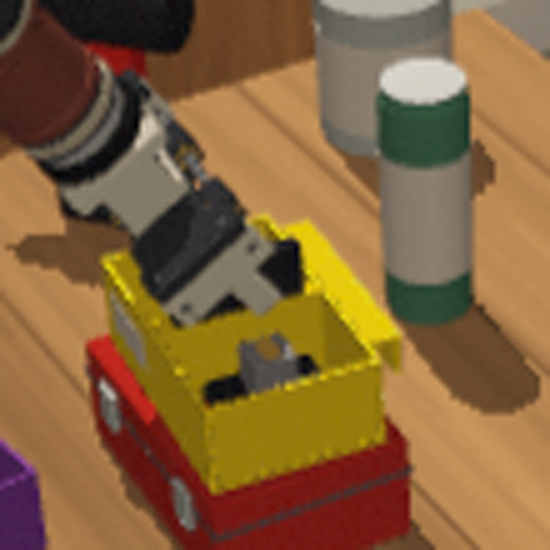

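```bash
python3 -m handwheel '[[[0,0,0,0,5],[0,0,0,0,5],[0,0,0,0,5],[0,0,0,0,5],[0,0,0,0,5],[0,0,0,0,5]]]' 60
python3 -m handwheel '[[[0,0,8,0,5],[0,0,15,0,5],[0,0,20,0,5],[0,0,25,0,5],[0,0,25,0,5],[0,0,0,0,5]]]'
python3 -c "
from h import *
s=ctrl.state();print(np.round(s['q'],1))"
```

```text
time: 15.4
tcp_pos: [0.4646, 0.2618, 0.1787]
ee_rot: [[-0.819, 0.101, 0.565], [0.107, 0.994, -0.023], [-0.564, 0.042, -0.825]]
wrist_force: [-5.8, 2.2, 10.1]
grip_width: 0.0119
grip_force: 60.0
time: 16.0
tcp_pos: [0.4645, 0.2613, 0.2724]
ee_rot: [[-0.819, 0.103, 0.565], [0.11, 0.994, -0.022], [-0.564, 0.044, -0.825]]
wrist_force: [-0.2, -0.2, -5.7]
grip_width: 0.0116
grip_force: 60.0
[-90.4  26.2  65.  122.6 -14.1  16.8  61.7]
```

```bash
python3 -m handwheel '[[[6,-12,0,-0.007,5],[6,-22,0,-0.007,5],[6,-28,-4,-0.007,5],[6,-32,-4,-0.007,5],[7,-34,-4,-0.007,5],[7,-34,-4,-0.007,5],[7,-32,-4,-0.007,5],[6,-28,0,-0.007,5],[6,-18,0,-0.007,5],[6,-11,0,0,5]]]'
python3 -m handwheel '[[[0,0,0,0,5],[0,0,0,0,5]]]'
python3 - <<'E'
from h import *
s=ctrl.state();R=np.array(s['ee_rot']);print(np.round(s['q'],1),np.round(R,3).tolist());print(np.degrees(np.arctan2(R[1,1],R[0,1])))
t=ctrl.capture("top");s=ctrl.capture("side")
c=lambda im,x,y,w,h,k:cv2.resize(im[y:y+h,x:x+w,::-1],None,fx=k,fy=k,interpolation=cv2.INTER_CUBIC)
cv2.imwrite('pics/t4.png',t[:,:,::-1]);cv2.imwrite('pics/s4.png',s[:,:,::-1])
cv2.imwrite('pics/p4.png',c(s,240,90,190,180,3.3))
E
```

```text
time: 17.0
tcp_pos: [0.5244, 0.0073, 0.248]
ee_rot: [[-0.815, 0.17, 0.554], [0.164, 0.985, -0.062], [-0.557, 0.04, -0.83]]
wrist_force: [0.8, 0.8, -6.2]
grip_width: 0.0118
grip_force: 60.0
time: 17.2
tcp_pos: [0.5254, 0.0098, 0.2488]
ee_rot: [[-0.814, 0.167, 0.556], [0.161, 0.985, -0.06], [-0.558, 0.04, -0.829]]
wrist_force: [0.5, -0.2, -6.7]
grip_width: 0.0115
grip_force: 60.0
[-29.1  15.6  26.9 128.9 -10.7   3.7  85. ] [[-0.814, 0.167, 0.556], [0.161, 0.985, -0.06], [-0.558, 0.04, -0.829]]
80.38490785126295
```

View pics/p4.png

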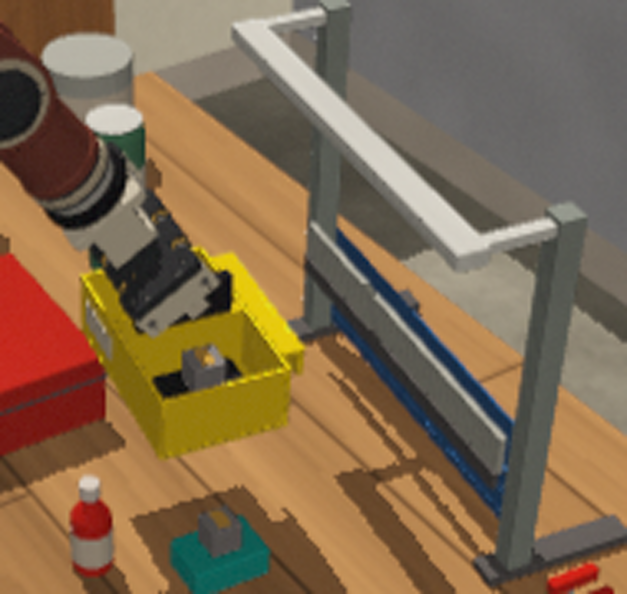

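Run:
```python
from h import *
np.set_printoptions(precision=4,suppress=True)
a=np.radians(-9.5);ex=np.array([np.cos(a),np.sin(a),0]);ey=np.array([-np.sin(a),np.cos(a),0])
c=lambda p:(p-np.array([240,90]))*3.3
b=np.array([.5254,.0098,.150])
for n,x,y,z in(("FR",-.06,-.095,.065),("BR",.06,-.095,.065),("FL",-.06,.095,.065),("FRbot",-.06,-.095,0),("lipR",.082,-.075,.065),("BRbot",.06,-.095,0)):
    print(n,c(proj("side",b+ex*x+ey*y+[0,0,z])))
r=np.array([.739,-.025,0])
for n,x,y,z in(("railL",0,.183,.15),("railR",0,-.183,.15),("railRbot",0,-.183,.11),("lampFR",-.08,-.207,.36),("lampFL",-.08,.207,.378)):
    print(n,c(proj("side",r+ex*x+ey*y+[0,0,z])))
```

```text
FR [159.7492 401.0899]
BR [291.4826 365.6373]
FL [ 78.9569 278.0986]
FRbot [160.3734 460.6778]
lipR [304.4499 346.0606]
BRbot [288.6346 424.7761]
railL [307.6276 221.2694]
railR [498.5597 439.0196]
railRbot [493.4827 474.0865]
lampFR [454.1163 273.95  ]
lampFL [228.9965  20.6889]
```

```bash
python3 -m handwheel '[[[10,-2,-4,0,5],[16,-2,-5,0,5],[18,-3,-5,0,5],[18,-3,0,0,5],[18,-3,0,0,5],[16,-3,0,0,5],[12,-2,0,0,5],[0,0,0,0,5]]]'
python3 -m handwheel '[[[10,-2,0,0,5],[12,-2,0,0,5],[12,-2,0,0,5],[8,-1,0,0,5],[0,0,0,0,5],[0,0,0,0,5]]]'
python3 - <<'E'
from h import *
s=ctrl.state();R=np.array(s['ee_rot']);print(np.round(s['q'],1),np.round(R,3).tolist());print(np.degrees(np.arctan2(R[1,1],R[0,1])))
t=ctrl.capture("top");s=ctrl.capture("side")
c=lambda im,x,y,w,h,k:cv2.resize(im[y:y+h,x:x+w,::-1],None,fx=k,fy=k,interpolation=cv2.INTER_CUBIC)
cv2.imwrite('pics/t5.png',t[:,:,::-1]);cv2.imwrite('pics/s5.png',s[:,:,::-1])
cv2.imwrite('pics/p5.png',c(s,270,85,160,180,3.3))
E
```

```text
time: 18.1
tcp_pos: [0.6366, -0.0065, 0.2364]
ee_rot: [[-0.811, 0.163, 0.562], [0.158, 0.986, -0.059], [-0.563, 0.041, -0.825]]
wrist_force: [0.0, 0.4, -6.8]
grip_width: 0.0115
grip_force: 60.0
time: 18.7
tcp_pos: [0.6766, -0.0146, 0.2362]
ee_rot: [[-0.812, 0.165, 0.56], [0.159, 0.985, -0.059], [-0.561, 0.041, -0.827]]
wrist_force: [-1.3, 0.3, -6.4]
grip_width: 0.0118
grip_force: 60.0
[-12.5  27.7  14.2 108.7 -11.6  10.4  88.7] [[-0.812, 0.165, 0.56], [0.159, 0.985, -0.059], [-0.561, 0.041, -0.827]]
80.48646675842915
```

View pics/p5.png

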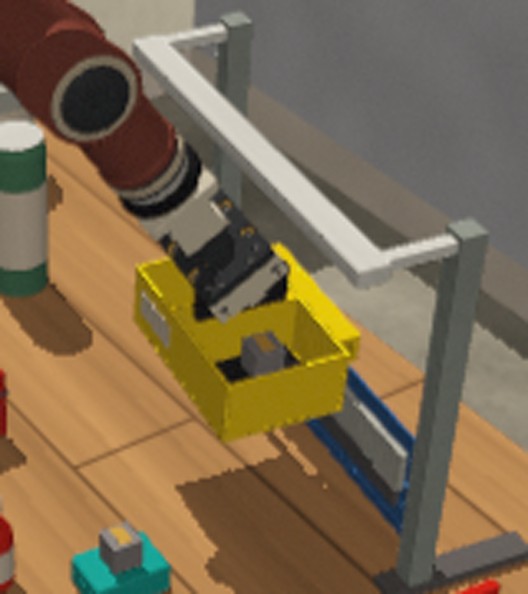

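Run:
```python
from h import *
np.set_printoptions(precision=1,suppress=True)
a=np.radians(-9.5);ex=np.array([np.cos(a),np.sin(a),0]);ey=np.array([-np.sin(a),np.cos(a),0])
c=lambda p:(p-np.array([270,85]))*3.3
b=np.array([.6766,-.0146,.1375])
P=(("FR",-.06,-.095,.065),("FRbot",-.06,-.095,0),("BR",.06,-.095,.065),("FL",-.06,.095,.065),("lipR",.082,-.075,.065),("lipRbot",.082,-.075,.035),("BRbot",.06,-.095,0))
for n,x,y,z in P: print(n,c(proj("side",b+ex*x+ey*y+[0,0,z])))
r=np.array([.739,-.025,0])
for n,x,y,z in(("railR",0,-.183,.15),("railRbot",0,-.183,.11),("postR",10e-3,-.207,.384)): print(n,c(proj("side",r+ex*x+ey*y+[0,0,z])))
im=cv2.imread('pics/s5.png')[170:225,325:400];cv2.imwrite('pics/p6.png',cv2.resize(im,None,fx=10,fy=10,interpolation=cv2.INTER_CUBIC))
```

```text
FR [226.6 383.6]
FRbot [222.9 442. ]
BR [349.9 350.2]
FL [134.2 267.5]
lipR [360.3 331.7]
lipRbot [357.1 358.7]
BRbot [343.2 408.1]
railR [399.6 455.5]
railRbot [394.5 490.6]
postR [461.2 237.9]
```

View pics/p6.png

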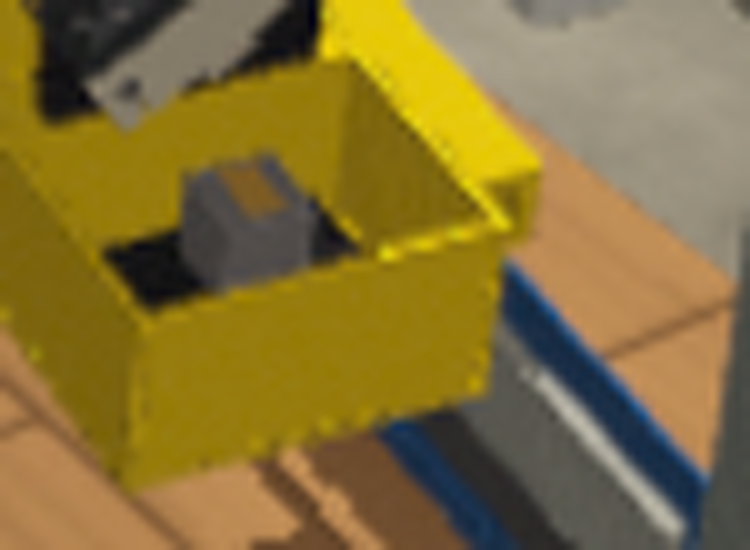

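```bash
python3 -m handwheel '[[[0,0,-4,0,5],[0,0,-3,0,5],[0,0,0,0,5],[0,0,0,0,5]]]' | egrep 'tcp|wrist'
for i in 1; do python3 -m handwheel '[[[2,-0.3,0,0,5],[0,0,0,0,5],[0,0,0,0,5]]]' | egrep 'tcp|wrist'; python3 -m handwheel '[[[2,-0.3,0,0,5],[0,0,0,0,5],[0,0,0,0,5]]]' | egrep 'tcp|wrist'; python3 -m handwheel '[[[2,-0.3,0,0,5],[0,0,0,0,5],[0,0,0,0,5]]]' | egrep 'tcp|wrist'; done
```

```text
tcp_pos: [0.6772, -0.0151, 0.2297]
wrist_force: [0.3, 0.0, -6.0]
tcp_pos: [0.6794, -0.0153, 0.2299]
wrist_force: [-0.1, 0.1, -6.8]
tcp_pos: [0.6799, -0.0153, 0.229]
wrist_force: [-4.4, 1.4, -3.1]
tcp_pos: [0.6804, -0.0153, 0.2281]
wrist_force: [-8.9, 1.2, -2.2]
```

```bash
python3 -m handwheel '[[[-3,0.5,0,0,5],[-3,0.5,0,0,5],[0,0,0,0,5],[0,0,0,0,5]]]' | egrep 'tcp|wrist'
python3 -m handwheel '[[[0,0,-5,0,5],[0,0,-5,0,5],[0,0,0,0,5],[0,0,0,0,5]]]' | egrep 'tcp|wrist'
```

```text
tcp_pos: [0.6783, -0.0151, 0.2306]
wrist_force: [-0.6, -0.6, -6.7]
tcp_pos: [0.6773, -0.015, 0.2194]
wrist_force: [-0.6, -0.2, -6.8]
```

```bash
python3 -m handwheel '[[[-2,0.3,-4,0,5],[0,0,-4,0,5],[0,0,0,0,5],[0,0,0,0,5]]]' | egrep 'tcp|wrist'
python3 -m handwheel '[[[0,0,-4,0,5],[0,0,-4,0,5],[0,0,0,0,5],[0,0,0,0,5]]]' | egrep 'tcp|wrist'
```

```text
tcp_pos: [0.6753, -0.0146, 0.2117]
wrist_force: [-0.3, -0.9, -6.0]
tcp_pos: [0.6753, -0.0147, 0.2036]
wrist_force: [-0.0, -0.4, -6.0]
```

```bash
python3 -m handwheel '[[[0,0,-4,0,5],[0,0,-3,0,5],[0,0,0,0,5],[0,0,0,0,5]]]' | egrep 'tcp|wrist'
python3 -m handwheel '[[[0,0,-3,0,5],[0,0,-2,0,5],[0,0,0,0,5],[0,0,0,0,5]]]' | egrep 'tcp|wrist'
```

```text
tcp_pos: [0.6753, -0.0147, 0.1967]
wrist_force: [0.2, -0.3, -5.8]
tcp_pos: [0.6754, -0.0146, 0.1918]
wrist_force: [-0.2, -0.0, -6.6]
```

```bash
python3 -m handwheel '[[[0,0,-2,0,5],[0,0,-1,0,5],[0,0,0,0,5],[0,0,0,0,5]]]' | egrep 'tcp|wrist'
python3 -m handwheel '[[[0,0,-2,0,5],[0,0,-1,0,5],[0,0,0,0,5],[0,0,0,0,5]]]' | egrep 'tcp|wrist'
python3 - <<'E'
from h import *
s=ctrl.capture("side")
cv2.imwrite('pics/p7.png',cv2.resize(s[85:265,270:430,::-1],None,fx=3.3,fy=3.3,interpolation=cv2.INTER_CUBIC))
E
```

```text
tcp_pos: [0.6761, -0.0147, 0.1904]
wrist_force: [-5.6, 1.1, 2.4]
tcp_pos: [0.676, -0.0144, 0.1897]
wrist_force: [-12.9, 3.7, 15.5]
```

View pics/p7.png

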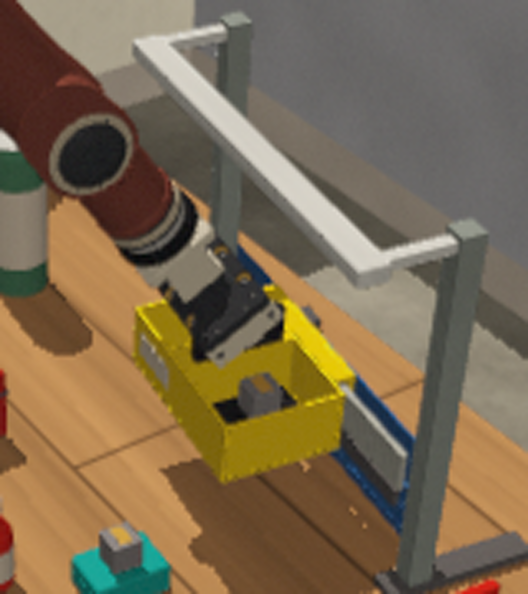

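```bash
python3 -m handwheel '[[[-0.5,0,1.5,0,5],[0,0,0,0,5],[0,0,0,0,24],[0,0,0,0,36],[0,0,0,0,36],[0,0,0,0,36]]]' | egrep 'tcp|wrist|grip'
python3 -m handwheel '[[[-5,1,7,0,36],[-10,1,15,0,36],[-17,2,25,0,36],[-17,2,25,0,36],[-20,2,20,0,36],[-30,3,5,0,36],[-30,3,0,0,36],[0,0,0,0,36],[0,0,0,0,36]]]' | egrep 'time|tcp|wrist|grip'
python3 - <<'E'
from h import *
s=ctrl.capture("side")
cv2.imwrite('pics/p8.png',cv2.resize(s[85:265,270:430,::-1],None,fx=3.3,fy=3.3,interpolation=cv2.INTER_CUBIC))
E
```

```text
tcp_pos: [0.6756, -0.0148, 0.1877]
wrist_force: [-0.7, -0.7, -0.9]
grip_width: 0.0352
grip_force: 0.0
time: 24.85
tcp_pos: [0.546, -0.0002, 0.2852]
wrist_force: [0.2, -0.6, -0.3]
grip_width: 0.0362
grip_force: 0.0
```

View pics/p8.png

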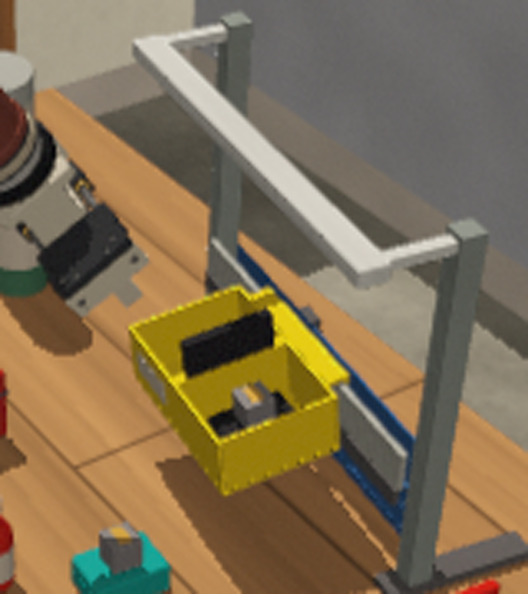

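The last picture shows the bin hanging on the rail, FR rim corner near crop (222,445) and lip near (340,375). It droops slightly, the pack stands upright inside, and the gripper is well clear. I'm handing in.

```bash
python3 -m handwheel '[[[0,0,0,0,36],[0,0,0,0,36],[0,0,0,0,36]]]' | egrep 'time|wrist'; python3 -c "
from station import ctrl
print(ctrl.finish_job())"
```

```text
time: 25.2
wrist_force: [0.5, -0.2, 0.1]
the job is handed in; nothing more can be done
None
```

The yellow bin now hangs by its lip near the middle of the rail with the pack upright in it, the gripper is clear of everything, and the job was handed in at about 25 s; no verdict came back.

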